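Pump the ratchet lift level with the incubator deck and slide the rack across

ROBOT

A 6-joint arm with a two-finger parallel gripper is mounted at the origin on a cart in front of the work surface, level with it; the furniture and walls round the work are solid. World frame = base frame: x ahead of the robot, y to its left, z up, the work surface at z = 0. Lengths are in m, angles in rad, forces in N, time in s.
With the tool pointing down it reaches from about 0.15 to 0.775 m from the base axis. Payload 6.1 kg.
Tool frame: the origin (TCP) lies between the finger pads; the fingertips stand 19 mm ahead of it and the grasp point (between the pads) is the TCP; z points along the fingers, y is the line along which they close (so a half turn about z gives the same grasp; the last joint's range is limited). The gripper opens to 85 mm and grips with 20 to 120 N. Pads are 22 mm wide; open, the fingers measure 114 mm over their backs; the gripper's body (76 mm by 85 mm) begins 54 mm behind the grasp point. The pads swing forward as they close: fully open they stand 13 mm farther back than shut.
Start: joints at [-1.307, 0.126, -0.04, 1.405, 0, 1.571], TCP at [0.137, -0.507, 0.25] pointing down, gripper open.
Joint ranges: [-2.72, 2.72], [-0.95, 1.95], [-1.27, 1.35], [-1.78, 2.02], [-1.46, 1.47], [-3.14, 3.14]. Speed limits (rad/s): [2.39, 2.39, 3.01, 3.14, 3.14, 3.14].

INTERFACE

Orientations are given as a unit quaternion [x, y, z, w].
In Python, from rig import manip gives the robot as it stands.
- The arm moves only by the tool step_hand, called after ">>>" as name(argument=value, ...), one argument or row to a line, values as JSON. Schema: {"type":"object","properties":{"ticks":{"type":"array","items":{"type":"array","items":{"type":"array","items":{"type":"number"},"minItems":7,"maxItems":7},"minItems":1,"maxItems":20},"minItems":1,"maxItems":1},"only":{"type":"string"},"quiet":{"type":"boolean"},"lines":{"type":"string"}},"required":["ticks"],"additionalProperties":false}. ticks is a list that holds a single list of rows (three levels of brackets), with 1 to 20 rows, each of 7 numbers: a rotation vector rx, ry, rz in units of 0.25 rad, then dx, dy, dz in cm, then the finger opening in m; each row shifts and turns the commanded pose from where the row before left it, along the tool's axes as they then stand; what a row does not reach is not made up. A row lasts 1/8 s, in which the tool goes at most 0.0625 m and 0.188 rad, less where a joint would pass 70% of its speed; a pose out of reach is approached as far as the arm can. The fingers move at their own pace and stop on an object; the grip force is fixed at half the most. Time passes only in rows, so rows that do not move let the fingers close. The tool returns the time, the measured TCP pose, the force, the opening and the grip force at its end. only (a regular expression) keeps the lines of the reply that match it, lines (a string "A,B") keeps lines A to B, and quiet returns only ok. Input that does not fit is refused with a message, and nothing moves.
- manip.state(): the state, without advancing time (a new reading comes with each control period).
- manip.camera(name): name is "scene" or "top"; returns the picture (400x640x3 uint8, blue, green, red); there is no depth.
- manip.camera_info(name): a dict with "fx", "fy", "cx", "cy" (pixels), "position" and "orientation" of the camera in the world. Camera axes: x right, y down, z forward; pixel columns grow to the right and rows downward; lengths in m; the calibration is good to about 2 mm. A picture is of the moment at which its call begins. camera_info takes no time and is no camera call.
- manip.sign_off(): hands the job in; it is judged then, once.
The state is a dict: "t": time; "qpos": joint angles; "qd": joint speeds; "joint_efforts": joint torques, N m; "position": TCP position; "tool_rot": TCP orientation; "force": force on the tool from outside, world axes, zero at the start; "wrist_torque": the same for the moment, N m; "opening": finger opening in m; "grip_force": force on a finger pad.
Only numpy, scipy, OpenCV 4.12 (cv2) and the standard library are available. Lean on these libraries where they do the work, as an engineer would, in place of code of your own. Each camera call takes 0.05 s, during which the arm holds its last target. There are 200 camera calls.

TASK

Load the strip rack into the block incubator: take the bottle off the incubator's deck and stand it upright on the open bench, pump the hand lever of the ratchet lift until the carrier is level with the deck (one notch a stroke; not a notch too many, for the lever cannot let it down again), then slide the rack across, without tipping it, until it is home against the end stop. Leave the carrier level with the deck and the other things on the bench where they stand.

Things in the scene. Friction and masses are not known exactly. Their poses are not given: they have to be found in the camera images.
- station: Fixed base plate, 12 mm high, with a lift and a white block incubator. Origin: on the bench under the lift's carrier; z up, x = the way the rack is pushed (robot's left, within 20 deg), y = towards the robot. In mm: plate x -72..222, y -80..84, and at x -50..80 to y -126. Incubator x 70..216, y -70..87. Lever bracket x -34..40, y -75..-120, 112 high; lift column x 42..66, y -71..-123, 224 high.
- lever (a joint): Hand lever of the ratchet lift, rad: 0 = at rest, pad up (its spring returns it there); grows as the pad is pressed down; 0.397 = end of stroke. A stroke past 0.37 and a full return (below 0.02) lifts the carrier one notch of 12 mm; a shorter one gains nothing. It takes 4 to 9 N straight down on the pad.
- lever_pad (a point): Middle of the upper face of the lever's black rubber pad (34 mm wide, 80 long, 16 thick), moving with it. The pivot is at x -16, y -97, z 91 mm of the station; the lever points from it to -x, this point 145 mm away. It is 128 mm above the bench at rest, 70 mm at the end of the stroke.
- lift_top (a point): Middle of the upper face of the lift's carrier plate (132 mm long, 104 wide; 6 mm lips along the long sides, 90 mm apart; ends open). Moves up and down only; starts 2 to 5 notches below the deck. A pawl holds it after each stroke. Level with the deck it rests 1 mm above it (z 101 mm of the station), up to 2 mm higher while the pad is down. One notch more is possible and too high.
- deck_seat (a point): Point on the aluminium deck (z 100 mm) under the middle of the rack when it is home: x 145, y 0 mm of the station. Two deck rails, 12 mm high, inner faces 90 mm apart, flared at the mouth (x 72..90), lead to a 24 mm high end stop with its face at x 206. The deck's edge towards the lift (x 70) is bevelled; the gap to the carrier is 4 mm.
- strip_rack: Dark red rack full of white tube strips, 84 x 122 x 35 mm, 0.2 to 0.4 kg, on the lift's carrier with its long side along the station's x. Origin: middle of its underside; y axis = long axis. Push it no higher than 26 mm above its underside (above are tubes). Too wide to be gripped; it is slid.
- bottle: Clear bottle with a screw cap, 48 mm in diameter, straight to 60 mm, 85 mm tall, 0.1 kg, parked on the deck between the rails. Origin: middle of its underside. The bench is open, but for the station and things listed here, at x 0.33 to 0.48 for y -0.36 to 0.36, and x 0.33 to 0.58 for y -0.28 to 0 m. Behind the incubator stands a centrifuge (x over 0.62, y 0.1 to 0.3, lid up, 0.4 m high).
- jar: Bystander: clear jar with a wide green screw lid, 105 mm in diameter, 166 mm tall, on the bench near the lift's open end. Origin: middle of its underside.
- vial: Bystander: tall clear vial with a screw cap, 44 mm in diameter, 115 mm tall, on the bench behind the lever pad. Origin: middle of its underside.
- tape: Bystander: roll of labelling tape lying flat, 84 mm in diameter, 19 mm high. Origin: middle of its underside.
- timer: Bystander: small white bench timer, 66 x 62 x 20 mm, to the right. Origin: middle of its underside. Farther back on that side (x over 0.5, y below -0.38 m) stand stacks of tip boxes, 0.14 to 0.3 m high.

How it is judged:
By the outcome, as a careful person would: the job done as asked, in the order asked, and still so for the second after the job is handed in, with the robot touching nothing.
It also fails if it takes over 61 s, if anything falls off the work surface, if the arm or the gripper's body presses on something with over 40 N, if the wrist force passes 120 N, or if a joint passes its speed limit or range.

## Working session

There is one attempt and no reset: what is moved stays moved. The work goes in short steps, Python scripts to look and compute and a tool call to move; the robot and the scene stay as the last step left them, time stands still between calls to the robot, and variables do not carry over. Pictures are saved under pics/ and viewed, at most 10 in all, crops included, and the job is handed in when it is done.

```bash
ls; mkdir -p pics; python3 - <<'E'
from rig import manip
import cv2
for n in("scene","top"):
    cv2.imwrite(f"pics/{n}0.png",manip.camera(n)); print(manip.camera_info(n))
print(manip.state())
E
```

```text
pics
rig.py
{'fx': 491.0216535571056, 'fy': 491.0216535571056, 'cx': 313.05151894136486, 'cy': 198.6979069347063, 'position': array([-0.11938585,  0.99622911,  1.02011341]), 'orientation': array([-0.2634065 ,  0.85727104, -0.42400082,  0.12620099])}
{'fx': 369.6689540947787, 'fy': 369.6689540947787, 'cx': 317.21847950527814, 'cy': 199.87078775200735, 'position': array([ 0.31295025, -0.02973812,  1.22152083]), 'orientation': array([-0.7017234 ,  0.703963  , -0.07714244,  0.07790634])}
{'t': 0.1, 'qpos': array([-1.30700522e+00,  1.26332445e-01, -4.04681181e-02,  1.40539173e+00,
        6.89766920e-05,  1.57081316e+00]), 'qd': array([-1.39371820e-03, -1.99032566e-03,  2.15701966e-03, -1.31515662e-03,
        7.97860912e-04, -9.17974049e-05]), 'joint_efforts': array([ 3.21133739e-04, -4.36901951e+01,  3.53607881e+01,  1.35392384e-02,
       -3.90712648e-05, -1.57781176e-05]), 'position': array([ 0.13682457, -0.50652493,  0.24961742]), 'tool_rot': array([ 9.91315252e-01,  1.31505066e-01, -5.76109609e-05, -6.96453688e-04]), 'force': array([ 0.34531743, -0.27113394, -0.60400811]), 'wrist_torque': array([-0.02758475,  0.01349764,  0.05020028]), 'grip_force': 0.0, 'opening': 0.08496903661354412}
```
View pics/scene0.png

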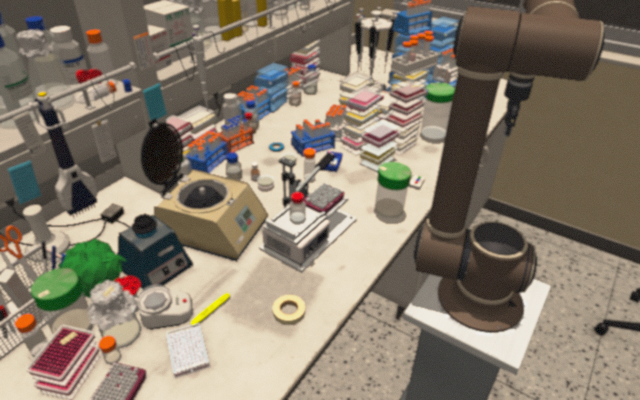

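View pics/top0.png

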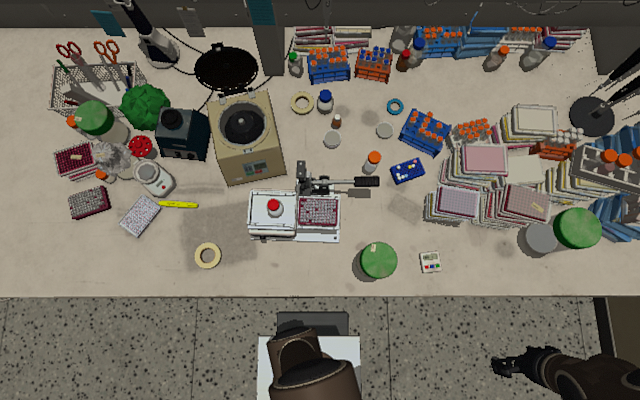

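The top view shows the station around (250–380, 180–240), bottle cap at (275,205), rack at (320,210), lever pad at (367,182), jar at (378,260), vial at (374,160), tape at (207,255). I'll enlarge both.

```bash
python3 - <<'E'
import cv2
a=cv2.imread("pics/top0.png")[140:290,240:440]
cv2.imwrite("pics/top0c.png",cv2.resize(a,None,fx=4,fy=4,interpolation=cv2.INTER_CUBIC))
a=cv2.imread("pics/scene0.png")[140:270,250:420]
cv2.imwrite("pics/scene0c.png",cv2.resize(a,None,fx=4.5,fy=4.5,interpolation=cv2.INTER_CUBIC))
E
```

View pics/top0c.png

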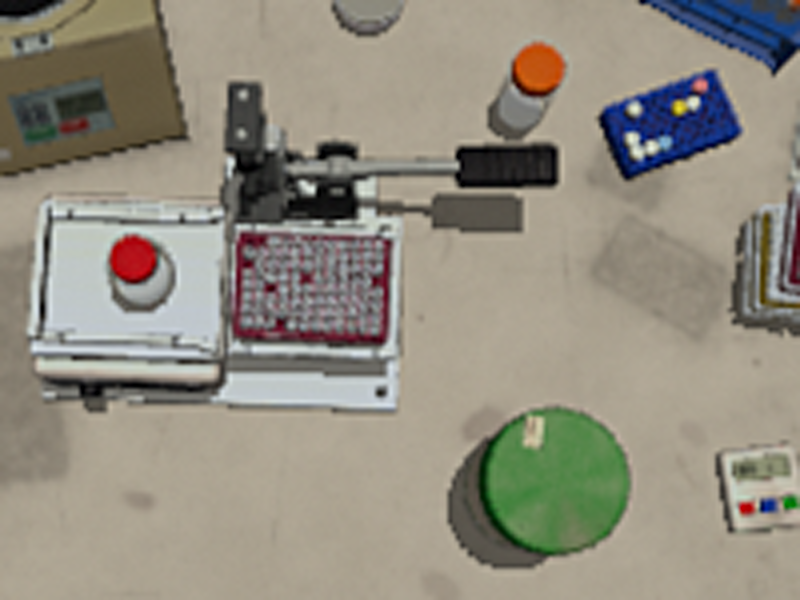

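View pics/scene0c.png

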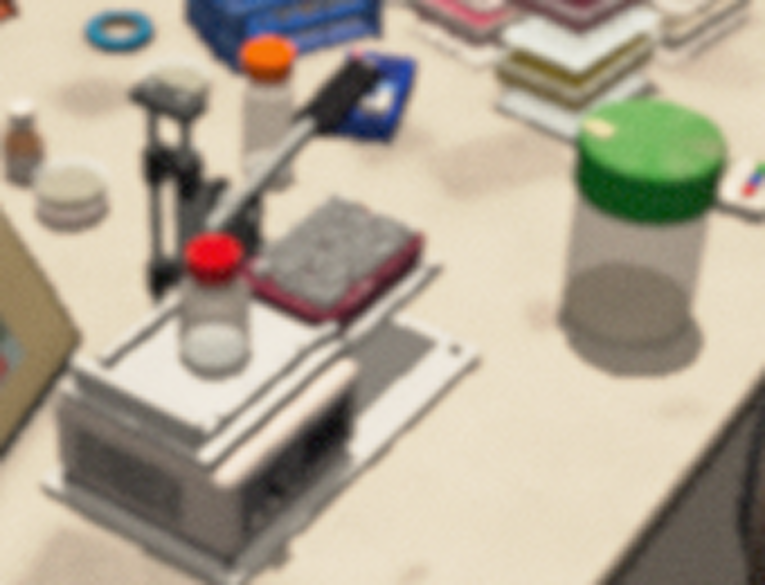

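Zoomed: top crop gives pad centre (507,166), column top centre (246,117), plate near corner (397,408), bottle cap (132,259), jar lid (556,480), vial cap (538,68). Scene crop gives plate corners (478,355), (45,485), (228,580), pad (340,92), cap (215,250).

```bash
cat > h.py <<'E'
from rig import manip
import numpy as np
from scipy.spatial.transform import Rotation as R
from scipy.optimize import least_squares
def T(u,v): return 240+u/4,140+v/4
def S(u,v): return 250+u/4.5,140+v/4.5
CI={n:manip.camera_info(n) for n in("scene","top")}
def proj(n,p):
    c=CI[n]; q=R.from_quat(c["orientation"]).inv().apply(np.asarray(p)-c["position"])
    return np.array([c["cx"]+c["fx"]*q[0]/q[2],c["cy"]+c["fy"]*q[1]/q[2]])
def ray(n,uv,z):
    c=CI[n]; d=R.from_quat(c["orientation"]).apply([(uv[0]-c["cx"])/c["fx"],(uv[1]-c["cy"])/c["fy"],1])
    p=c["position"]; return p+d*(z-p[2])/d[2]
def st(p,m):  # station mm -> world
    a=p[2]; m=np.asarray(m)/1000; c,s=np.cos(a),np.sin(a)
    ex=np.array([s,c,0]); ey=np.array([-c,s,0])
    return np.array([p[0],p[1],0])+m[0]*ex+m[1]*ey+[0,0,m[2]]
E
python3 - <<'E'
from h import *
obs=[("top",T(507,166),(-156,-97,128)),("top",T(246,117),(54,-97,224)),("top",T(397,408),(-72,84,12)),
("scene",S(478,355),(-72,84,12)),("scene",S(45,485),(222,-80,12)),("scene",S(228,580),(222,84,12)),("scene",S(340,92),(-156,-97,128))]
f=lambda p:np.concatenate([proj(n,st(p,m))-uv for n,uv,m in obs])
r=least_squares(f,[.43,0,0],loss="soft_l1"); print(r.x); print(f(r.x).reshape(-1,2).round(1))
p=r.x
for k,m in dict(pad=(-156,-97,128),seat=(145,0,100),lift=(0,0,50)).items(): print(k,st(p,m).round(3))
print("cap top",ray("top",T(132,259),.185),"scene",ray("scene",S(215,245),.185))
print("jar",ray("top",T(556,480),.166),"vial",ray("top",T(538,68),.115),"tape",ray("top",(207,255),.019))
# carrier height: rack top outline (tube tops) in top view & scene
for z in (.041,.053,.065,.077,.089):
    w=np.array([ (x,y,z*1000+h) for x in(-61,61) for y in(-42,42) for h in (0,)])
    b=[proj("top",st(p,(x,y,z*1000+26))) for x in(-61,61) for y in(-42,42)]
    s=[proj("scene",st(p,(x,y,z*1000+26))) for x in(-61,61) for y in(-42,42)]
    ss=[proj("scene",st(p,(x,52,z*1000+6))) for x in(-66,66)]
    print(z,(( np.array(b)-[240,140])*4).round().tolist(),((np.array(s)-[250,140])*4.5).round().tolist(),((np.array(ss)-[250,140])*4.5).round().tolist())
E
```

```text
[ 0.52552199 -0.02726167  0.03482594]
[[ 1.8 -0.9]
 [-2.9 -0. ]
 [-1.3  0.8]
 [ 0.4 -1.8]
 [-2.3 -0.9]
 [ 0.9  1.5]
 [ 0.5 -3.3]]
pad [ 0.617 -0.187  0.128]
seat [0.531 0.118 0.1  ]
lift [ 0.526 -0.027  0.05 ]
cap top [0.5305272  0.09776401 0.185     ] scene [0.53064115 0.09797049 0.185     ]
jar [ 0.37419547 -0.20279928  0.166     ] vial [ 0.69772846 -0.20964445  0.115     ] tape [0.40040357 0.32738569 0.019     ]
0.041 [[385.0, 246.0], [383.0, 350.0], [232.0, 241.0], [228.0, 345.0]] [[328.0, 230.0], [425.0, 272.0], [226.0, 315.0], [326.0, 362.0]] [[440.0, 296.0], [333.0, 394.0]]
0.053 [[386.0, 243.0], [384.0, 348.0], [232.0, 238.0], [227.0, 343.0]] [[328.0, 217.0], [426.0, 259.0], [226.0, 302.0], [326.0, 348.0]] [[441.0, 283.0], [334.0, 381.0]]
0.065 [[386.0, 239.0], [384.0, 346.0], [231.0, 235.0], [226.0, 341.0]] [[329.0, 203.0], [427.0, 245.0], [226.0, 288.0], [327.0, 334.0]] [[442.0, 270.0], [334.0, 367.0]]
0.077 [[387.0, 236.0], [385.0, 343.0], [230.0, 231.0], [225.0, 338.0]] [[329.0, 190.0], [428.0, 232.0], [226.0, 274.0], [327.0, 320.0]] [[442.0, 256.0], [335.0, 353.0]]
0.089 [[388.0, 232.0], [386.0, 341.0], [229.0, 228.0], [224.0, 336.0]] [[329.0, 176.0], [429.0, 218.0], [226.0, 260.0], [327.0, 306.0]] [[443.0, 242.0], [335.0, 339.0]]
```

```bash
cat >> h.py <<'E'
import cv2
def overlay(p,lift,out,imgs,vs=8):
    def box(x0,x1,y0,y1,z0,z1):
        c=[(x,y,z) for z in(z0,z1) for x,y in((x0,y0),(x1,y0),(x1,y1),(x0,y1))]
        return [(c[i],c[(i+1)%4+(i//4)*4 if i<4 else 4+(i-3)%4]) for i in range(8)]+[(c[i],c[i+4]) for i in range(4)]
    L={(0,255,255):box(-72,222,-80,84,12,12),(0,255,0):box(42,66,-123,-71,200,224),(255,0,0):box(70,216,-70,87,100,100),
       (255,0,255):box(-61,61,-42,42,lift,lift+26),(255,255,0):box(-66,66,-52,52,lift+6,lift+6),(0,128,255):box(-195,-117,-114,-80,128,128)}
    res=[]
    for n,(f,u,v,w,h) in imgs.items():
        k=800/w; a=cv2.resize(cv2.imread(f)[v:v+h,u:u+w],None,fx=k,fy=k,interpolation=cv2.INTER_CUBIC)
        for col,ls in L.items():
            for s,e in ls:
                q=[tuple(((proj(n,st(p,m))+.5-[u,v])*k).astype(int).tolist()) for m in(s,e)]
                cv2.line(a,q[0],q[1],col,1)
        res.append(a)
    cv2.imwrite(out,np.vstack(res)[:600])
E
python3 - <<'E'
from h import *
overlay([.5255,-.0273,.0348],53,"pics/ov1.png",dict(top=("pics/top0.png",244,155,144,90)))
overlay([.5255,-.0273,.0348],53,"pics/ov2.png",dict(scene=("pics/scene0.png",255,145,120,90)))
E
```

```text
(no output)
```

View pics/ov1.png

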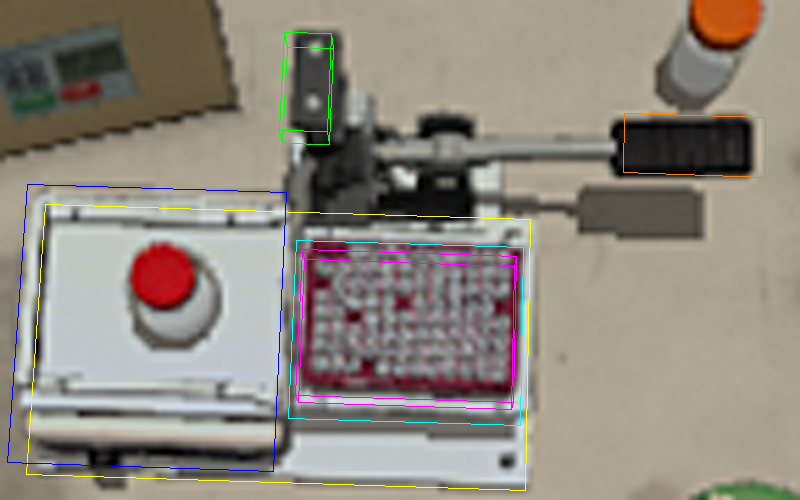

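View pics/ov2.png

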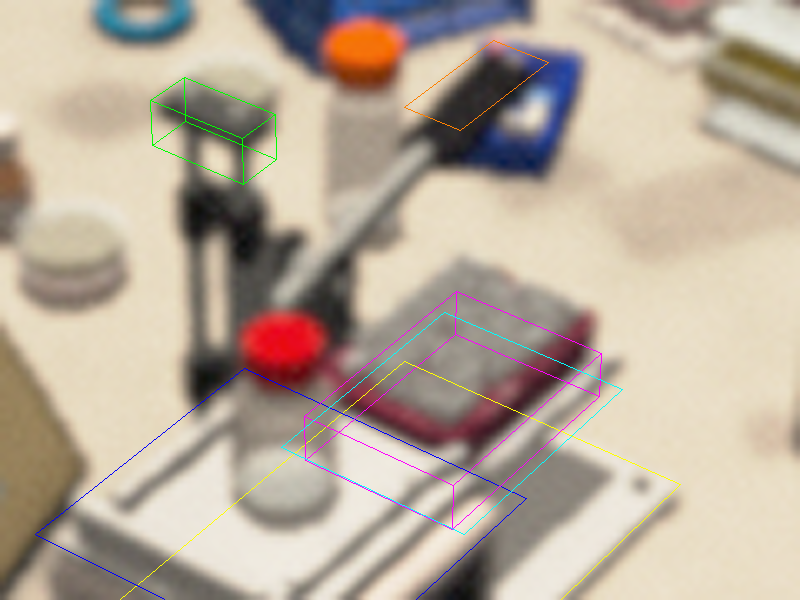

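```bash
python3 - <<'E'
from h import *
A=lambda u,v:np.array([244+u/5.556-.5,155+v/5.556-.5])
B=lambda u,v:np.array([255+u/6.667-.5,145+v/6.667-.5])
c,s=np.cos(.258),np.sin(.258)
pad=lambda r,y:(-16-140.2-r*c,y,128+r*s)
obs=[("top",A(293,35),(66,-123,224)),("top",A(340,33),(42,-123,224)),
("top",A(612,118),pad(-40,-114)),("top",A(752,118),pad(40,-114)),("top",A(754,175),pad(40,-80)),("top",A(616,176),pad(-40,-80)),
("top",A(530,490),(-72,84,12)),("top",A(535,222),(-72,-80,12)),("top",A(35,187),(216,-70,100)),("top",A(287,196),(70,-70,100)),
("scene",B(680,500),(-72,84,12)),("scene",S(45,485),(222,-80,12)),("scene",S(228,580),(222,84,12)),("scene",B(547,72),pad(40,-97)),("scene",B(440,150),pad(-40,-97)),
("scene",B(163,105),(66,-123,224)),("scene",B(245,125),(42,-71,224))]
f=lambda p:np.concatenate([proj(n,st(p,m))-uv for n,uv,m in obs])
g=lambda p:np.concatenate([proj(n,st(p,m))-uv-(p[3:5] if n=="top" else p[5:7]) for n,uv,m in obs])
r=least_squares(f,[.43,0,0],loss="soft_l1"); print(r.x); print(f(r.x).reshape(-1,2).round(1).tolist())
r=least_squares(lambda p:np.r_[g(p),p[3:]],[.43,0,0,0,0,0,0],loss="soft_l1"); print(r.x); print(g(r.x).reshape(-1,2).round(1).tolist())
for n in("top","scene"):
    print(n,least_squares(lambda p:np.concatenate([proj(a,st(p,m))-uv for a,uv,m in obs if a==n]),[.43,0,0],loss="soft_l1").x)
E
```

```text
[ 0.52404498 -0.02631799  0.03935855]
[[-1.7, -0.1], [-1.7, 0.6], [2.0, 0.8], [2.8, -0.2], [2.5, 0.3], [1.1, 0.9], [-1.3, 0.7], [-1.0, 0.1], [-1.5, -0.2], [-0.3, -0.2], [0.4, -1.9], [-2.3, -0.8], [0.8, 1.9], [-3.4, -5.3], [-0.7, -1.9], [-1.7, -0.5], [4.8, -1.3]]
[ 0.52463707 -0.02751965  0.04283481  0.11770547  0.09713153 -0.38848032
 -1.37532794]
[[-1.2, -0.5], [-1.2, 0.2], [2.3, 0.6], [3.2, -0.3], [2.8, 0.2], [1.4, 0.8], [-1.1, 0.5], [-0.7, -0.1], [-1.1, -0.8], [0.1, -0.6], [0.8, -0.8], [-1.9, 0.2], [1.0, 2.9], [-2.7, -4.2], [-0.1, -0.8], [-1.2, 0.5], [5.3, -0.2]]
top [ 0.52468689 -0.0276986   0.03299708]
scene [ 0.51822338 -0.02179929  0.05978258]
```

Careful with the scale: shifts go in cm and turns go in units of 0.25 rad. That gives: -0.02 m is -2, -0.046 m is -4.6, 0.132 rad is 0.528.

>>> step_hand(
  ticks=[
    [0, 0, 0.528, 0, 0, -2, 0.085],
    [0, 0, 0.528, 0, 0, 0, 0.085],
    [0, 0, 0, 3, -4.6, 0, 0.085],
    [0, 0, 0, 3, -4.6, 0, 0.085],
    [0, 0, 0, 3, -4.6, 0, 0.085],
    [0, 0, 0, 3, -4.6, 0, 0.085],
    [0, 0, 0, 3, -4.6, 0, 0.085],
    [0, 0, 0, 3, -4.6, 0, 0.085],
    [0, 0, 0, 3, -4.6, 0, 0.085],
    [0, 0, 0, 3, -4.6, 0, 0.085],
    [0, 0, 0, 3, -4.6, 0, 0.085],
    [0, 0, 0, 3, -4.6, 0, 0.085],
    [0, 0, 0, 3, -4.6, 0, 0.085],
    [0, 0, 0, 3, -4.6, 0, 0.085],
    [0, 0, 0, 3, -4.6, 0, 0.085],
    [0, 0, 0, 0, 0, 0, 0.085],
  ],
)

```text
refused: ticks: the value is too long (schema: maxItems 1). Nothing was moved.
```

I used the wrong layout. The manual says a list holding one list of rows, three levels of brackets; once more.

>>> step_hand(
  ticks=[
    [[0, 0, 0.528, 0, 0, -2, 0.085], [0, 0, 0.528, 0, 0, 0, 0.085], [0, 0, 0, 3, -4.6, 0, 0.085], [0, 0, 0, 3, -4.6, 0, 0.085], [0, 0, 0, 3, -4.6, 0, 0.085], [0, 0, 0, 3, -4.6, 0, 0.085], [0, 0, 0, 3, -4.6, 0, 0.085], [0, 0, 0, 3, -4.6, 0, 0.085], [0, 0, 0, 3, -4.6, 0, 0.085], [0, 0, 0, 3, -4.6, 0, 0.085], [0, 0, 0, 3, -4.6, 0, 0.085], [0, 0, 0, 3, -4.6, 0, 0.085], [0, 0, 0, 3, -4.6, 0, 0.085], [0, 0, 0, 3, -4.6, 0, 0.085], [0, 0, 0, 3, -4.6, 0, 0.085], [0, 0, 0, 0, 0, 0, 0.085]],
  ],
)

```text
t: 2.1
position: [0.5289, 0.0462, 0.2697]
tool_rot: [0.999, 0.035, -0.002, -0.018]
force: [0.2, -0.5, 0.2]
opening: 0.0851
grip_force: 0.0
```

```bash
cat >> h.py <<'E'
def go(t,rv=None):
    s=manip.state(); r=R.from_quat(s["tool_rot"]); d=r.inv().apply(np.array(t)-s["position"])
    print("t",round(s["t"],2),"axes",r.as_matrix().T.round(3).tolist(),"tool delta",d.round(4),"F",s["force"].round(1))
E
python3 -c "
from h import *
go((.5305,.098,.145))"
```

```text
t 2.1 axes [[0.998, 0.069, -0.003], [0.069, -0.997, -0.036], [-0.005, 0.036, -0.999]] tool delta [ 0.0054 -0.047   0.1265] F [ 0.2 -0.5  0.2]
```

In the tool's units: -0.045 m is -4.5, 0.005 m is 0.5, 0.035 rad is 0.14.

>>> step_hand(
  ticks=[
    [[0, 0, 0.14, 0.5, -4.5, 0, 0.085], [0, 0, 0, 0, 0, 0, 0.085], [0, 0, 0, 0, 0, 0, 0.085]],
  ],
)

```text
t: 2.48
position: [0.5318, 0.0581, 0.2731]
tool_rot: [0.999, 0.039, -0.002, -0.03]
force: [-0.4, 0.3, 0.8]
opening: 0.0853
grip_force: 0.0
```

```bash
python3 -c "
from h import *
go((.5305,.098,.145))"
```

```text
t 2.48 axes [[0.997, 0.079, -0.002], [0.078, -0.995, -0.06], [-0.007, 0.06, -0.998]] tool delta [ 0.0021 -0.032   0.1303] F [-0.4  0.3  0.8]
```

```bash
python3 -c "
from h import *
s=manip.state();print(s['qpos'].round(3),s['qd'].round(3),s['joint_efforts'].round(1),s['wrist_torque'].round(2))"
```

```text
[0.078 0.148 0.034 1.46  0.06  3.141] [-0.    -0.002  0.    -0.001  0.     0.001] [  0.2 -44.6  35.2   0.    0.2  -0. ] [-0.1  -0.07 -0.  ]
```

>>> step_hand(
  ticks=[
    [[0, 0, 0, 0, 0, 0, 0.085], [0, 0, 0, 0, 0, 0, 0.085]],
  ],
)

```text
t: 2.72
position: [0.532, 0.0583, 0.273]
tool_rot: [0.999, 0.039, -0.002, -0.03]
force: [0.7, -0.4, 0.6]
opening: 0.0852
grip_force: 0.0
```

```bash
python3 -c "
from h import *
go((.5305,.098,.145))
s=manip.state();print(s['qpos'].round(3),s['qd'].round(3))"
```

```text
t 2.73 axes [[0.997, 0.079, -0.002], [0.078, -0.995, -0.061], [-0.007, 0.06, -0.998]] tool delta [ 0.0019 -0.0319  0.1301] F [ 0.7 -0.4  0.6]
[0.078 0.148 0.035 1.459 0.061 3.141] [ 0.001  0.002  0.003 -0.    -0.001 -0.002]
```

In the tool's units: -0.182 rad is -0.728.

>>> step_hand(
  ticks=[
    [[0, 0, -0.728, 0, 0, 0, 0.085], [0, 0, -0.728, 0, 0, 0, 0.085], [0, 0, -0.728, 0, 0, 0, 0.085], [0, 0, -0.728, 0, 0, 0, 0.085], [0, 0, -0.728, 0, 0, 0, 0.085], [0, 0, -0.728, 0, 0, 0, 0.085], [0, 0, -0.728, 0, 0, 0, 0.085], [0, 0, -0.728, 0, 0, 0, 0.085], [0, 0, 0, 0, 0, 0, 0.085]],
  ],
)

```text
t: 3.85
position: [0.5322, 0.0585, 0.2728]
tool_rot: [0.72, 0.693, 0.018, -0.024]
force: [-0.1, -0.4, -0.3]
opening: 0.085
grip_force: 0.0
```

```bash
cat >> h.py <<'E'
def goy(t,yaw):
    s=manip.state(); r=R.from_quat(s["tool_rot"]); c,n=np.cos(yaw),np.sin(yaw)
    w=R.from_matrix(np.array([[c,n,0],[n,-c,0],[0,0,-1]]).T)
    print("rotvec (do first)",(r.inv()*w).as_rotvec().round(4),"then delta",w.inv().apply(np.array(t)-s["position"]).round(4),"t",s["t"],"q",s["qpos"].round(2))
E
python3 -c "
from h import *
goy((.5305,.098,.145),1.536)"
```

```text
rotvec (do first) [-0.0093 -0.0599 -0.0029] then delta [ 0.0395 -0.003   0.1278] t 3.85 q [0.08 0.15 0.03 1.46 0.06 1.69]
```

In the tool's units: 0.04 m is 4, 0.0395 m is 3.95, -0.06 rad is -0.24.

>>> step_hand(
  ticks=[
    [[-0.0372, -0.24, -0.012, 0, 0, 0, 0.085], [0, 0, 0, 3.95, -0.3, 0, 0.085], [0, 0, 0, 0, 0, 3, 0.085], [0, 0, 0, 0, 0, 4, 0.085], [0, 0, 0, 0, 0, 3.8, 0.085], [0, 0, 0, 0, 0, 2, 0.085], [0, 0, 0, 0, 0, 0, 0.085], [0, 0, 0, 0, 0, 0, 0], [0, 0, 0, 0, 0, 0, 0], [0, 0, 0, 0, 0, 0, 0], [0, 0, 0, 0, 0, 0, 0]],
  ],
)

```text
t: 5.22
position: [0.5315, 0.0983, 0.1465]
tool_rot: [0.719, 0.695, 0.001, 0.001]
force: [0.0, 1.0, 6.8]
opening: 0.0448
grip_force: 61.5
```

In the tool's units: -0.03 m is -3, -0.02 m is -2.

>>> step_hand(
  ticks=[
    [[0, 0, 0, 0, 0, -1, 0], [0, 0, 0, 0, 0, -3, 0], [0, 0, 0, 0, 0, -3, 0], [0, 0, 0, 0, 0, -2, 0], [0, 0, 0, 0, 0, 0, 0]],
  ],
)

```text
t: 5.85
position: [0.5313, 0.0983, 0.2367]
tool_rot: [0.719, 0.695, 0.001, 0.001]
force: [0.5, 1.2, -1.8]
opening: 0.045
grip_force: 61.6
```

```bash
python3 - <<'E'
from h import *
a=manip.camera("scene")[90:280,230:430]; b=manip.camera("top")[140:290,240:400]
a=cv2.resize(a,(400,380)); b=cv2.resize(b,(400,375))
cv2.imwrite("pics/g1.png",np.hstack([a[:375],b]))
goy((.36,.20,.26),1.536)
E
```

```text
rotvec (do first) [-0.0004  0.0001  0.0021] then delta [ 0.0959 -0.1738 -0.0257] t 5.95 q [ 0.18  0.15 -0.04  1.38 -0.    1.79]
```

View pics/g1.png

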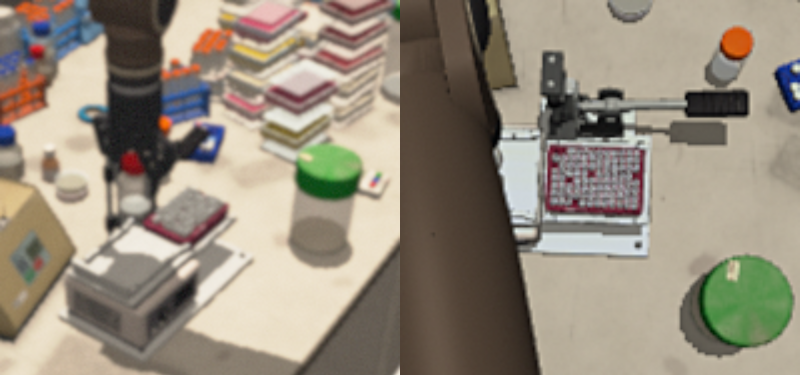

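The bottle is in the grip, upright below the fingers (scene, ~(135,190) in the crop), clear of the deck; rack is undisturbed. Carrying it to (0.36, 0.20).

>>> step_hand(
  ticks=[
    [[0, 0, 0, 1.2, -2.2, 0, 0], [0, 0, 0, 2, -3.8, 0, 0], [0, 0, 0, 2, -3.8, 0, 0], [0, 0, 0, 2, -3.8, 0, 0], [0, 0, 0, 2.4, -3.8, 0, 0], [0, 0, 0, 0, 0, 4, 0], [0, 0, 0, 0, 0, 5, 0], [0, 0, 0, 0, 0, 5, 0], [0, 0, 0, 0, 0, 3, 0], [0, 0, 0, 0, 0, 1, 0], [0, 0, 0, 0, 0, 0, 0]],
  ],
)

```text
t: 7.32
position: [0.3593, 0.1995, 0.0544]
tool_rot: [0.719, 0.695, -0.001, -0.0]
force: [0.5, -0.3, 0.0]
opening: 0.0447
grip_force: 61.6
```

```bash
python3 -c "
from h import *
goy((.36,.2,.0465),1.536);print(manip.state()['force'])"
```

```text
rotvec (do first) [-0.0013  0.0008  0.0021] then delta [0.0006 0.0007 0.0079] t 7.325 q [ 0.51 -0.01 -0.62  0.96 -0.    2.11]
[ 0.48447628 -0.28160001  0.01289964]
```

In the tool's units: 0.004 m is 0.4, 0.002 m is 0.2.

>>> step_hand(
  ticks=[
    [[0, 0, 0, 0, 0, 0.4, 0], [0, 0, 0, 0, 0, 0.2, 0], [0, 0, 0, 0, 0, 0.1, 0], [0, 0, 0, 0, 0, 0, 0]],
  ],
)

```text
t: 7.82
position: [0.3599, 0.1998, 0.048]
tool_rot: [0.719, 0.695, 0.0, 0.0]
force: [-0.4, -0.4, -0.8]
opening: 0.0452
grip_force: 61.6
```

>>> step_hand(
  ticks=[
    [[0, 0, 0, 0, 0, 0.15, 0], [0, 0, 0, 0, 0, 0, 0]],
  ],
)

```text
t: 8.07
position: [0.3599, 0.1999, 0.0465]
tool_rot: [0.719, 0.695, 0.0, 0.0]
force: [-0.7, -0.7, 1.4]
opening: 0.0448
grip_force: 61.9
```

```bash
python3 -c "
from h import *
print(manip.state()['force'])"
```

```text
[-0.65588698 -0.66054744  1.43987525]
```

>>> step_hand(
  ticks=[
    [[0, 0, 0, 0, 0, 0, 0.085], [0, 0, 0, 0, 0, 0, 0.085], [0, 0, 0, 0, 0, -2, 0.085], [0, 0, 0, 0, 0, -4, 0.085], [0, 0, 0, 0, 0, -6, 0.085], [0, 0, 0, 0, 0, -6, 0.04], [0, 0, 0, 0, 0, 0, 0]],
  ],
)

```text
t: 8.95
position: [0.3618, 0.2009, 0.2309]
tool_rot: [0.719, 0.695, 0.004, 0.001]
force: [-0.2, -0.4, -0.3]
opening: 0.0513
grip_force: 0.0
```

```bash
python3 - <<'E'
from h import *
A=lambda u,v:np.array([244+u/5.556-.5,155+v/5.556-.5])
w=ray("top",A(683,147),.128);print(w)
cv2.imwrite("pics/b0.png",manip.camera("top"))
goy((w[0],w[1],.2),1.536)
E
```

```text
[ 0.61605438 -0.17995705  0.128     ]
rotvec (do first) [ 0.0038 -0.0023  0.0022] then delta [-0.3712  0.2683  0.0282] t 9.0 q [ 0.51 -0.09 -0.31  1.35 -0.    2.11]
```

>>> step_hand(
  ticks=[
    [[0, 0, 0, -4.2, 3, 0, 0], [0, 0, 0, -4.2, 3, 0, 0], [0, 0, 0, -4.2, 3, 0, 0], [0, 0, 0, -4.2, 3, 0, 0], [0, 0, 0, -4.2, 3, 0, 0], [0, 0, 0, -4.2, 3, 0, 0], [0, 0, 0, -4.2, 3, 0, 0], [0, 0, 0, -4.2, 3, 0, 0], [0, 0, 0, -3.5, 2.8, 0, 0], [0, 0, 0, 0, 0, 0, 0]],
  ],
)

```text
t: 10.25
position: [0.6158, -0.182, 0.2225]
tool_rot: [0.72, 0.694, -0.001, -0.002]
force: [-0.9, 0.1, -0.5]
opening: 0.0001
grip_force: 0.0
```

```bash
python3 - <<'E'
from h import *
a=manip.camera("top")[140:290,180:380]; b=manip.camera("scene")[100:350,180:430]
cv2.imwrite("pics/g2.png",np.hstack([cv2.resize(b,(400,400)),cv2.resize(a[:,:200],(400,300))[:400] if 0 else cv2.copyMakeBorder(cv2.resize(a,(400,300)),0,100,0,0,0)]))
goy((.616,-.180,.147),1.536)
E
```

```text
rotvec (do first) [-0.0035 -0.0012  0.0015] then delta [-0.0003  0.0013  0.0771] t 10.35 q [-0.28  0.35  0.19  1.41  0.    1.32]
```

View pics/g2.png

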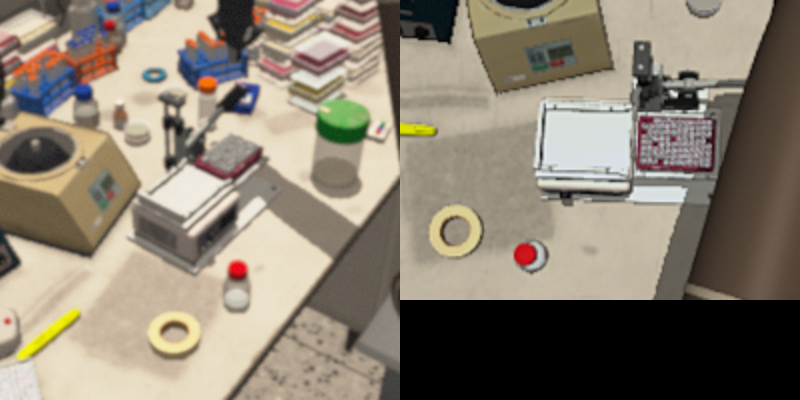

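Bottle stands upright on the bench near (525,255 in the right half), deck clear. Now the first lever stroke.

```bash
python3 -c "
from h import *
cv2.imwrite('pics/s0.png',manip.camera('scene'));cv2.imwrite('pics/t0.png',manip.camera('top'))"
```

>>> step_hand(
  ticks=[
    [[0, 0, 0, 0, 0, 4, 0], [0, 0, 0, 0, 0, 3, 0], [0, 0, 0, 0, 0, 1.5, 0], [0, 0, 0, 0, 0, 1.5, 0], [0, 0, 0, 0, 0, 1.5, 0], [0, 0, 0, 0, 0, 1.2, 0], [0, 0, 0, 0, 0, 0.4, 0], [0, 0, 0, 0, 0, 0, 0]],
  ],
)

```text
t: 11.45
position: [0.6158, -0.1798, 0.0969]
tool_rot: [0.718, 0.696, 0.0, 0.001]
force: [-2.9, -1.1, 5.4]
opening: -0.0001
grip_force: 2.8
```

>>> step_hand(
  ticks=[
    [[0, 0, 0, 0, 0, 0.5, 0], [0, 0, 0, 0, 0, 0.1, 0]],
  ],
)

```text
t: 11.7
position: [0.616, -0.1795, 0.0929]
tool_rot: [0.718, 0.696, 0.001, 0.002]
force: [-7.5, 1.2, 17.6]
opening: -0.0003
grip_force: 8.4
```

>>> step_hand(
  ticks=[
    [[0, 0, 0, 0, 0, 0.1, 0], [0, 0, 0, 0, 0, 0.1, 0], [0, 0, 0, 0, 0, 0, 0]],
  ],
)

```text
t: 12.08
position: [0.6161, -0.1795, 0.0926]
tool_rot: [0.718, 0.696, 0.001, 0.002]
force: [-8.2, 1.7, 23.0]
opening: 0.0002
grip_force: 11.2
```

>>> step_hand(
  ticks=[
    [[0, 0, 0, 0, 0, -2, 0], [0, 0, 0, 0, 0, -2, 0], [0, 0, 0, 0, 0, -2, 0], [0, 0, 0, 0, 0, -1.2, 0], [0, 0, 0, 0, 0, 0, 0], [0, 0, 0, 0, 0, 0, 0]],
  ],
)

```text
t: 12.82
position: [0.6152, -0.1796, 0.1585]
tool_rot: [0.718, 0.696, -0.0, -0.0]
force: [0.1, -0.3, -0.1]
opening: 0.0002
grip_force: 0.0
```

```bash
cat >> h.py <<'E'
def shift(a,b,u,v,w,h,m=8):
    f=lambda x:cv2.GaussianBlur(x,(0,0),.8)
    t=f(a)[v:v+h,u:u+w]; s=f(b)[v-m:v+h+m,u-m:u+w+m]
    r=cv2.matchTemplate(s,t,cv2.TM_CCOEFF_NORMED); j,i=np.unravel_index(r.argmax(),r.shape)
    p=lambda l,c,n:0.5*(l-n)/(l-2*c+n)
    dx=p(r[j,i-1],r[j,i],r[j,i+1]) if 0<i<2*m else 0; dy=p(r[j-1,i],r[j,i],r[j+1,i]) if 0<j<2*m else 0
    return round(i+dx-m,2),round(j+dy-m,2),round(float(r.max()),3)
E
python3 - <<'E'
from h import *
b=manip.camera("scene");cv2.imwrite("pics/s1.png",b);a=cv2.imread("pics/s0.png")
c=manip.camera("top");cv2.imwrite("pics/t1.png",c);d=cv2.imread("pics/t0.png")
print("scene rack",shift(a,b,310,185,32,22),"deck",shift(a,b,265,205,40,40),"top rack",shift(d,c,299,197,38,28),"pad",shift(a,b,318,151,14,14))
for z in(.06,.072,.084,.096,.108): print(z,proj("scene",(.524,-.03,z)),proj("top",(.524,-.03,z)))
E
```

```text
scene rack (np.float64(0.19), np.float64(-2.92), 0.976) deck (np.float64(0.02), np.float64(-0.01), 0.999) top rack (np.float64(0.18), np.float64(-0.69), 0.912) pad (np.float64(-2.82), np.float64(3.11), 0.9)
0.06 [323.5287459  206.72292815] [317.61742918 214.65495815]
0.072 [323.60529707 203.72073707] [317.61603221 213.97537056]
0.084 [323.68257884 200.68989374] [317.61460693 213.28201513]
0.096 [323.7606017 197.629986 ] [317.61315248 212.57446919]
0.108 [323.83937637 194.54059378] [317.61166796 211.8522926 ]
```

In the tool's units: 0.02 m is 2, 0.016 m is 1.6.

>>> step_hand(
  ticks=[
    [[0, 0, 0, 0, 0, 2, 0], [0, 0, 0, 0, 0, 1.6, 0], [0, 0, 0, 0, 0, 1.6, 0], [0, 0, 0, 0, 0, 1, 0], [0, 0, 0, 0, 0, 0.5, 0], [0, 0, 0, 0, 0, 0.1, 0], [0, 0, 0, 0, 0, 0, 0]],
  ],
)

```text
t: 13.8
position: [0.616, -0.1802, 0.093]
tool_rot: [0.719, 0.695, 0.001, 0.001]
force: [-1.8, -0.6, 13.0]
opening: 0.0003
grip_force: 6.3
```

>>> step_hand(
  ticks=[
    [[0, 0, 0, 0, 0, -2, 0], [0, 0, 0, 0, 0, -2, 0], [0, 0, 0, 0, 0, -1.8, 0], [0, 0, 0, 0, 0, -1, 0], [0, 0, 0, 0, 0, 0, 0], [0, 0, 0, 0, 0, 0, 0]],
  ],
)

```text
t: 14.55
position: [0.6151, -0.1797, 0.1583]
tool_rot: [0.719, 0.695, -0.0, -0.001]
force: [1.0, 0.4, 0.3]
opening: -0.0001
grip_force: 0.0
```

```bash
python3 - <<'E'
from h import *
b=manip.camera("scene");cv2.imwrite("pics/s2.png",b);a=cv2.imread("pics/s1.png")
c=manip.camera("top");cv2.imwrite("pics/t2.png",c)
print("scene rack",shift(a,b,310,182,32,22),"deck",shift(a,b,265,205,40,40))
k=10;x=cv2.resize(b[172:232,290:370],None,fx=k,fy=k,interpolation=cv2.INTER_CUBIC);cv2.imwrite("pics/s2z.png",x)
k=10;x=cv2.resize(c[180:240,250:330],None,fx=k,fy=k,interpolation=cv2.INTER_CUBIC);cv2.imwrite("pics/t2z.png",x)
E
```

```text
scene rack (np.float64(0.45), np.float64(-2.71), 0.95) deck (np.float64(0.01), np.float64(0.01), 1.0)
```

View pics/s2z.png

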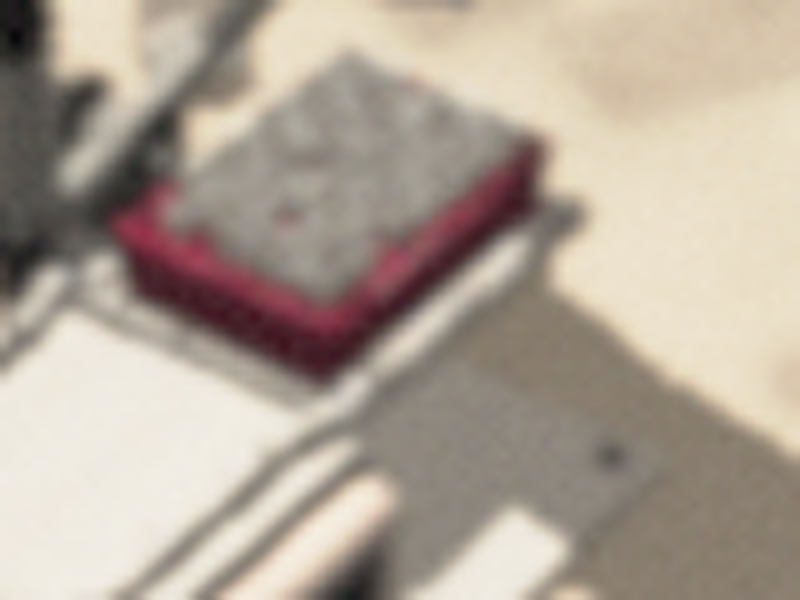

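After two strokes the rack's end bottom edge (~(130,290)–(320,380) zoomed) lies fully visible just beyond the deck edge (~(75,310)–(310,410)); one notch low it would be hidden. Checking numerically.

```bash
python3 - <<'E'
from h import *
p=[.5247,-.030,.034]
z=lambda m:((proj("scene",st(p,m))+.5-[290,172])*10).round().tolist()
print("plate corner",z((-72,84,12)),"deck edge",z((70,-45,100)),z((70,45,100)),"rail mouth",z((72,50,112)))
for l in(89,101,113): print(l,"rack bottom end",z((61,-42,l)),z((61,42,l)),"rack far bottom",z((-61,42,l)),"rim30",z((61,-42,l+30)),z((-61,42,l+30)),"lip",z((-66,50,l+6)),z((66,50,l+6)))
E
```

```text
plate corner [677.0, 453.0] deck edge [88.0, 309.0] [330.0, 420.0] rail mouth [341.0, 398.0]
89 rack bottom end [114.0, 326.0] [339.0, 429.0] rack far bottom [560.0, 232.0] rim30 [114.0, 249.0] [565.0, 155.0] lip [591.0, 218.0] [351.0, 432.0]
101 rack bottom end [114.0, 295.0] [339.0, 398.0] rack far bottom [562.0, 201.0] rim30 [113.0, 217.0] [567.0, 124.0] lip [593.0, 187.0] [352.0, 401.0]
113 rack bottom end [114.0, 264.0] [340.0, 367.0] rack far bottom [564.0, 170.0] rim30 [113.0, 185.0] [569.0, 92.0] lip [595.0, 156.0] [353.0, 369.0]
```

```bash
python3 - <<'E'
from h import *
p=[.5247,-.030,.034]
print("rack centre",ray("top",T(312,288),.105))
print(st(p,(0,0,0)),st(p,(-100,0,128)))
t=st(p,(-102,0,198)); goy(t,np.pi/2-.034)
E
```

```text
rack centre [ 0.52410304 -0.03119223  0.105     ]
[ 0.5247 -0.03    0.    ] [ 0.52130066 -0.12994221  0.128     ]
rotvec (do first) [-0.0016 -0.0003  0.0013] then delta [ 0.0445 -0.0954 -0.0398] t 14.65 q [-0.28  0.36  0.06  1.27 -0.    1.32]
```

Careful with the scale: shifts go in cm and turns go in units of 0.25 rad. That gives: -0.04 m is -4, -0.0325 m is -3.25, 0.15 rad is 0.6.

>>> step_hand(
  ticks=[
    [[0, 0, 0, 0, 0, -4, 0], [0, 0, 0, 1.45, -3.05, 0, 0.04], [0, 0, 0, 1.5, -3.25, 0, 0.04], [0, 0, 0, 1.5, -3.25, 0, 0.04], [0, 0.6, 0, 0, 0, 0, 0.04], [0, 0, 0, 0, 0, 0, 0.04]],
  ],
)

```text
t: 15.4
position: [0.5209, -0.1333, 0.1986]
tool_rot: [0.717, 0.693, 0.053, -0.052]
force: [0.3, 0.7, -0.4]
opening: 0.04
grip_force: 0.0
```

```bash
python3 - <<'E'
from h import *
s=manip.state();r=R.from_quat(s["tool_rot"]).as_matrix();p=[.5247,-.030,.034]
print(s["position"],r.T.round(3).tolist(),s["opening"])
print("delta tool",r.T@(st(p,(-96,0,128))-s["position"]))
E
```

```text
[ 0.52092943 -0.13330892  0.19861671] [[0.035, 0.988, 0.149], [0.999, -0.035, -0.001], [0.004, 0.149, -0.989]] 0.03997240112553447
delta tool [-0.00324099  0.00033454  0.07092669]
```

>>> step_hand(
  ticks=[
    [[0, 0, 0, -0.5, 0, 3.5, 0.04], [0, 0, 0, -0.5, 0, 3.5, 0.04], [0, 0, 0, 0, 0, 0, 0.04]],
  ],
)

```text
t: 15.78
position: [0.5199, -0.131, 0.1258]
tool_rot: [0.717, 0.693, 0.052, -0.054]
force: [-0.2, 0.5, 0.1]
opening: 0.0399
grip_force: 0.0
```

```bash
python3 - <<'E'
from h import *
b=manip.camera("scene");c=manip.camera("top")
x=cv2.resize(b[160:240,280:400],(600,400),interpolation=cv2.INTER_CUBIC);cv2.imwrite("pics/p1.png",x)
s=manip.state();print(s["position"],s["force"])
E
```

```text
[ 0.52181411 -0.13154113  0.12911894] [ 0.25140373 -0.11693014 -0.01214468]
```

View pics/p1.png

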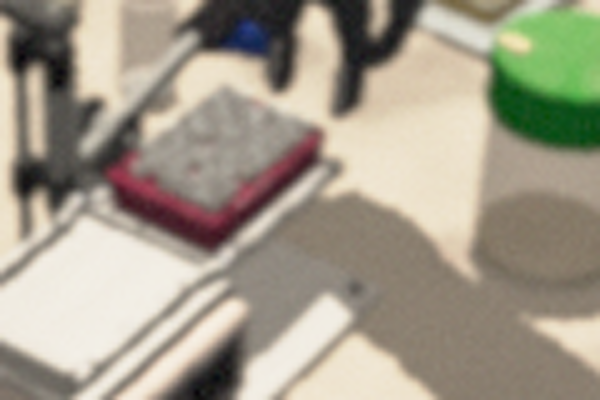

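Fingers hang just behind the rack's open end at (280,85) and (345,110) zoomed, clear of jar and lever. Checking tip height by projection.

```bash
python3 - <<'E'
from h import *
s=manip.state();r=R.from_quat(s["tool_rot"]).as_matrix()
for tz in(.013,.019):
  for ty in (-.02,-.034,.02,.034):
    w=s["position"]+r@np.array([0,ty,tz]); print(tz,ty,w.round(3),((proj("scene",w)+.5-[280,160])*5).round())
E
```

```text
0.013 -0.02 [ 0.502 -0.129  0.116] [335. 100.]
0.013 -0.034 [ 0.488 -0.129  0.116] [354. 107.]
0.013 0.02 [ 0.542 -0.13   0.116] [283.  79.]
0.013 0.034 [ 0.556 -0.131  0.116] [265.  71.]
0.019 -0.02 [ 0.502 -0.128  0.11 ] [334. 108.]
0.019 -0.034 [ 0.488 -0.128  0.11 ] [353. 116.]
0.019 0.02 [ 0.542 -0.129  0.11 ] [282.  87.]
0.019 0.034 [ 0.556 -0.13   0.11 ] [264.  79.]
```

In the tool's units: 0.0099 m is 0.99, 0.0015 m is 0.15.

>>> step_hand(
  ticks=[
    [[0, 0, 0, 0.99, 0, 0.15, 0.04], [0, 0, 0, 0.99, 0, 0.15, 0.04], [0, 0, 0, 0.99, 0, 0.15, 0.04], [0, 0, 0, 0.99, 0, 0.15, 0.04], [0, 0, 0, 0.99, 0, 0.15, 0.04], [0, 0, 0, 0.99, 0, 0.15, 0.04]],
  ],
)

```text
t: 16.62
position: [0.5235, -0.071, 0.1287]
tool_rot: [0.717, 0.694, 0.054, -0.052]
force: [0.3, -2.3, 1.7]
opening: 0.0401
grip_force: 1.3
```

```bash
python3 - <<'E'
from h import *
b=manip.camera("scene");a=cv2.imread("pics/s2.png")
print(manip.state()["force"],shift(a,b,305,180,30,20,14))
p=[.5247,-.03,.034];q0=proj("scene",st(p,(0,0,130)))
for d in(10,20,30,40):print(d,proj("scene",st(p,(d,0,130)))-q0)
E
```

```text
[-0.64910526  1.18164298 -0.00705153] (np.float64(-5.64), np.float64(7.21), 0.801)
10 [-1.87835231  1.56388888]
20 [-3.7729723   3.14132199]
30 [-5.68407221  4.73247605]
40 [-7.61186802  6.33753086]
```

```bash
python3 - <<'E'
from h import *
b=manip.camera("scene");a=cv2.imread("pics/s2.png");a1=cv2.imread("pics/s1.png")
for w in((316,184,18,12),(312,186,16,12),(320,182,16,12)): print(shift(a,b,*w,14),shift(a1,a,w[0],w[1]+3,w[2],w[3],8))
def red(im,c):
    i=im[160:250,260:380].astype(int); m=(i[...,2]-i[...,1]>35)&(i[...,2]-i[...,0]>10)&(i[...,2]<200)
    v,u=np.nonzero(m); k=(u+260>275); v=v[k]+160;u=u[k]+260
    for n,f in dict(left=u.argmin(),right=u.argmax(),top=v.argmin(),bottom=v.argmax()).items(): print(c,n,u[f],v[f])
red(a,"s2");red(b,"now")
E
```

```text
(np.float64(-4.44), np.float64(5.11), 0.88) (np.float64(0.71), np.float64(-2.83), 0.926)
(np.float64(-6.11), np.float64(6.56), 0.702) (np.float64(0.12), np.float64(-2.93), 0.885)
(np.float64(-4.11), np.float64(5.0), 0.871) (np.float64(0.89), np.float64(-2.85), 0.922)
s2 left 301 194
s2 right 342 188
s2 top 341 188
s2 bottom 321 208
now left 296 199
now right 336 194
now top 335 194
now bottom 314 213
```

Rack slides flat (all red corners moved alike, ~30 mm). Continue.

In the tool's units: 0.0099 m is 0.99, 0.0015 m is 0.15.

>>> step_hand(
  ticks=[
    [[0, 0, 0, 0.99, 0, 0.15, 0.04], [0, 0, 0, 0.99, 0, 0.15, 0.04], [0, 0, 0, 0.99, 0, 0.15, 0.04], [0, 0, 0, 0.99, 0, 0.15, 0.04], [0, 0, 0, 0.99, 0, 0.15, 0.04]],
  ],
)

```text
t: 17.35
position: [0.5251, -0.0208, 0.1285]
tool_rot: [0.716, 0.694, 0.054, -0.052]
force: [-0.3, -2.1, 0.1]
opening: 0.0399
grip_force: 0.9
```

>>> step_hand(
  ticks=[
    [[0, 0, 0, 0.99, 0, 0.15, 0.04], [0, 0, 0, 0.99, 0, 0.15, 0.04], [0, 0, 0, 0.99, 0, 0.15, 0.04]],
  ],
)

```text
t: 17.73
position: [0.5261, 0.0092, 0.1284]
tool_rot: [0.717, 0.694, 0.054, -0.052]
force: [0.3, -1.6, -1.2]
opening: 0.04
grip_force: 0.8
```

```bash
python3 - <<'E'
from h import *
p=[.5247,-.03,.034]
def red(im,c):
    i=im[160:260,240:380].astype(int); m=(i[...,2]-i[...,1]>35)&(i[...,2]-i[...,0]>10)&(i[...,2]<200)
    m=cv2.morphologyEx(m.astype(np.uint8),cv2.MORPH_CLOSE,np.ones((3,3)))
    n,l,s,_=cv2.connectedComponentsWithStats(m); k=1+s[1:,4].argmax(); v,u=np.nonzero(l==k); v=v+160;u=u+240
    print(c,[(int(u[f]),int(v[f])) for f in(u.argmin(),u.argmax(),v.argmin(),v.argmax())],s[k,4])
red(cv2.imread("pics/s2.png"),"s2");b=manip.camera("scene");cv2.imwrite("pics/s3.png",b);red(b,"now")
s=manip.state();print(s["position"],s["force"])
for d in(50,80,110,140,145):print(d,(proj("scene",st(p,(d-61,42,131)))-proj("scene",st(p,(-61,42,131)))).round(1),(proj("scene",st(p,(d+61,42,105)))-proj("scene",st(p,(61,42,105)))).round(1))
E
```

```text
s2 [(301, 194), (342, 188), (341, 188), (321, 208)] 251
now [(279, 213), (322, 206), (321, 206), (297, 227)] 252
[0.5260505  0.01022324 0.12849167] [-0.64222816  1.01877034  0.24775398]
50 [-8.9  7.7] [-9.9  8.7]
80 [-14.5  12.6] [-16.   14.1]
110 [-20.2  17.5] [-22.3  19.6]
140 [-26.1  22.6] [-28.8  25.4]
145 [-27.1  23.4] [-29.9  26.3]
```

In the tool's units: 0.0099 m is 0.99, 0.005 m is 0.5.

>>> step_hand(
  ticks=[
    [[0, 0, 0, 0.99, 0, 0.15, 0.04], [0, 0, 0, 0.99, 0, 0.15, 0.04], [0, 0, 0, 0.5, 0, 0.07, 0.04]],
  ],
)

```text
t: 18.15
position: [0.5269, 0.0342, 0.1285]
tool_rot: [0.716, 0.694, 0.054, -0.052]
force: [0.3, -1.4, -0.4]
opening: 0.0398
grip_force: 0.8
```

>>> step_hand(
  ticks=[
    [[0, 0, 0, 0.3, 0, 0.04, 0.04], [0, 0, 0, 0.3, 0, 0.04, 0.04]],
  ],
)

```text
t: 18.4
position: [0.527, 0.0397, 0.1286]
tool_rot: [0.717, 0.693, 0.054, -0.052]
force: [0.7, -0.8, -1.2]
opening: 0.0398
grip_force: 0.7
```

>>> step_hand(
  ticks=[
    [[0, 0, 0, 0.2, 0, 0.03, 0.04]],
  ],
)

```text
t: 18.52
position: [0.527, 0.0405, 0.1285]
tool_rot: [0.717, 0.693, 0.053, -0.051]
force: [-1.6, -9.8, 1.7]
opening: 0.04
grip_force: 5.1
```

>>> step_hand(
  ticks=[
    [[0, 0, 0, 0, 0, 0, 0.04]],
  ],
)

```text
t: 18.65
position: [0.527, 0.0404, 0.1286]
tool_rot: [0.717, 0.693, 0.053, -0.051]
force: [-0.7, -7.5, 0.4]
opening: 0.0402
grip_force: 3.3
```

In the tool's units: 0.001 m is 0.1, 0.0001 m is 0.01.

>>> step_hand(
  ticks=[
    [[0, 0, 0, 0.1, 0, 0.01, 0.04], [0, 0, 0, 0, 0, 0, 0.04]],
  ],
)

```text
t: 18.9
position: [0.5269, 0.0405, 0.1286]
tool_rot: [0.717, 0.693, 0.052, -0.051]
force: [-1.2, -9.1, 0.6]
opening: 0.04
grip_force: 4.9
```

```bash
python3 - <<'E'
from h import *
p=[.5247,-.03,.034]
def red(im,c):
    i=im[160:260,240:380].astype(int); m=(i[...,2]-i[...,1]>35)&(i[...,2]-i[...,0]>10)&(i[...,2]<200)
    m=cv2.morphologyEx(m.astype(np.uint8),cv2.MORPH_CLOSE,np.ones((3,3)))
    n,l,s,_=cv2.connectedComponentsWithStats(m); k=1+s[1:,4].argmax(); v,u=np.nonzero(l==k); v=v+160;u=u+240
    print(c,[(int(u[f]),int(v[f])) for f in(u.argmin(),u.argmax(),v.argmin(),v.argmax())],s[k,4])
b=manip.camera("scene");cv2.imwrite("pics/s4.png",b);red(b,"now");print(manip.state()["position"],manip.state()["force"])
print("pad vs rest",shift(cv2.imread("pics/s0.png"),b,318,151,12,12))
E
```

```text
now [(272, 219), (316, 210), (316, 210), (292, 230)] 181
[0.52694015 0.04051321 0.12858231] [-1.15144998 -9.23852342  0.73693062]
pad vs rest (np.float64(-1.82), np.float64(3.33), 0.734)
```

In the tool's units: -0.05 m is -5, -0.04 m is -4.

>>> step_hand(
  ticks=[
    [[0, 0, 0, -0.99, 0, -0.15, 0.04], [0, 0, 0, -1.98, 0, -0.3, 0.04], [0, 0, 0, -2.97, 0, -0.45, 0.04], [0, 0, 0, 0, 0, -4, 0.04], [0, 0, 0, 0, 0, -5, 0.04], [0, 0, 0, 0, 0, -5, 0.04], [0, 0, 0, 0, -5, 0, 0.04], [0, 0, 0, 0, -5, 0, 0.04], [0, 0, 0, 0, -5, 0, 0.04], [0, 0, 0, 0, 0, 0, 0.04], [0, 0, 0, 0, 0, 0, 0.04]],
  ],
)

```text
t: 20.32
position: [0.3752, -0.0335, 0.2675]
tool_rot: [0.717, 0.694, 0.055, -0.052]
force: [0.2, 0.0, 0.4]
opening: 0.04
grip_force: 0.0
```

```bash
python3 - <<'E'
from h import *
b=manip.camera("scene");a=cv2.imread("pics/s4.png");z=cv2.imread("pics/scene0.png")
print("rack s4->now",shift(a,b,280,205,30,20))
for n,w in dict(pad=(320,151,16,14),jar=(378,165,32,50),vial=(303,148,14,30),tape=(275,293,30,28)).items(): print(n,shift(z,b,*w))
print("bottle",shift(cv2.imread("pics/s3.png"),b,326,260,18,36))
print(manip.state()["force"],manip.state()["position"])
E
```

```text
rack s4->now (np.float64(-0.05), np.float64(0.0), 0.996)
pad (np.float64(0.01), np.float64(0.01), 1.0)
jar (np.float64(0.19), np.float64(0.17), 0.933)
vial (np.float64(0.12), np.float64(-0.03), 0.997)
tape (np.float64(-0.01), np.float64(-0.01), 1.0)
bottle (np.float64(0.0), np.float64(-0.03), 0.999)
[-0.22789941 -0.53933786  0.05700653] [ 0.375487   -0.03349736  0.26731365]
```

```bash
python3 -c "
from rig import manip
print(manip.sign_off())"
```

```text
the job is handed in; nothing more can be done
None
```

I handed the job in at about 20 s: the bottle stands upright on the bench, two strokes brought the carrier level with the deck, the rack is home against the end stop, and the other things I checked (jar, vial, tape) had not moved; I did not check the timer.

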